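# Hang the tool caddy on the cleat rail

## Task

Pick up the orange tool caddy by its handle and hang it in the free bay of the cleat board: with its top leaning 10 to 15 degrees towards the board, let the bevelled strip on its back catch behind the lip of the rail, then bring it upright and let it down until it is locked fully home, flush with the board, and let go. The rail's height differs every time, so feel for it gently, without ever bumping, dropping or pressing the caddy hard onto the board, and leave the other tools where they lie.

Things in the scene. Friction and masses are not known exactly. Their poses are not given: they have to be found in the camera images.
- caddy: The orange tool caddy, 0.35 to 0.7 kg: open plastic box 80 deep (x) x 130 wide (y) x 55 mm high, contents fixed, with an upright handle plate in the middle and a plywood back 130 wide, 110 mm high, whose rear face is at x = +46 mm. Origin: on the underside, straight below the handle. x points to its rear, z up.
- caddy_handle (a point): Middle of the caddy's handle plate, at x = 0, y = 0, z = 165 mm in the caddy: the plate is 14 mm thick (caddy x), 80 mm wide (caddy y); its solid grip runs from 140 to 190 mm above the underside. Axes as the caddy's.
- strip_edge (a point): Middle of the lowest edge (blunted 2 mm) of the wooden strip on the caddy's back, at x = 66, z = 80 mm in the caddy. The strip is 120 mm wide, 20 mm thick (x = 46 to 66 mm); its underside is cut at 45 degrees, rising forwards from this rear edge to z = 100 mm at the plywood back; flat top at z = 106 mm. Axes as the caddy's.
- foot_spacer (a point): Middle of the rear face of a 20 mm thick spacer low on the caddy's back (z = 2 to 18 mm), which rests on the panel so that the caddy hangs upright. At x = 66, z = 10 mm in the caddy. Axes as the caddy's.
- board: The cleat board: upright plywood panel fixed on the bench, 18 mm thick, top edge 172 mm above the bench, y = -200 to +260 mm. Origin: on the bench, at the panel's front face, in the middle of the free bay. x points into the panel (its front looks to -x), z up. A dark wooden cleat rail runs along its front (see groove).
- groove (a point): Point on the panel's front face in the middle of the bay, 130 mm above the bench, axes as the board's; NOT at the rail's true height. The rail is 18 mm thick (board x = -18 to 0), its top cut at 45 degrees: the lip (blunted 2 mm) in front at x = -18, falling to 18 mm below the lip at the panel: a V groove. The rail is rigid; lip height 130 to 160 mm above the bench, unreported: feel for it.
- bay (a point): Middle of the free bay on the bench, at the panel's front, axes as the board's. The bay is 210 mm wide (y = -105 to +105 mm), between a wooden end block at -y (8 mm above the lip, 40 mm out from the panel) and a chisel holder at +y (33 mm above the lip, 68 mm out). A caddy locked home has its strip's and spacer's rear faces on the panel and its underside 98 mm below the lip.
- mallet: Bystander: wooden mallet, 250 mm long, 65 mm high. Origin on the bench under it.
- chisel: Bystander: chisel with wooden handle, 235 mm long. Origin on the bench under it.
- square: Bystander: try square, 120 by 200 mm, lying flat. Origin on the bench under its stock.
- pencil: Bystander: flat red carpenter's pencil 170 x 14 x 8 mm, between caddy and board. Origin at its underside.
- offcut: Bystander: pale wood offcut 90 x 35 x 20 mm, between caddy and board. Origin at its underside.
- glue: Bystander: white glue bottle, 56 mm across, 160 mm tall. Origin at its underside.
- plane: Bystander: metal smoothing plane, 220 mm long, 95 mm high. Origin at its underside.
Mind the look-alikes: they are no part of the job. Several things look just like the caddy: the one meant starts farthest from the robot's base.

How it is judged:
On the way, in this order (a step that is already met when the one before it is completed fails the run):
1. the caddy is held clear of the bench (height (world z) of caddy above 0.02 m and contact force between the fingers and caddy above 1 N), for 0.2 s.
2. held, with its top leaning towards the board by at least 6 degrees, the strip's edge is behind the rail's lip and touches (angle between caddy's own z axis and vertical above 0.105 rad and x of strip_edge in the frame of board above -0.018 m and x of foot_spacer in the frame of board below -0.01 m and contact force between caddy and board above 0.5 N and contact force between the fingers and caddy above 1 N and y of caddy in the frame of board between -0.042 and 0.042 m), for 0.1 s.
At the end, for the whole second after the job is handed in: The caddy hangs at rest on the rail in the free bay: strip and low spacer flush with the panel within 3 to 4 mm, upright and square to the board within 0.05 rad, within 42 mm of the bay's middle, its underside 26 to 68 mm above the bench, carried by the board alone and released (x of strip_edge in the frame of board between -0.003 and 0.003 m and x of foot_spacer in the frame of board between -0.004 and 0.003 m and y of caddy in the frame of board between -0.042 and 0.042 m and angle between caddy's own z axis and vertical below 0.05 rad and angle between the x axis of caddy and the x axis of board, either way round below 0.05 rad and height (world z) of caddy between 0.026 and 0.068 m and contact force between caddy and board above 1 N and linear speed of caddy below 0.02 m/s and angular speed of caddy below 0.1 rad/s); the robot touches nothing.
It fails at once if the caddy is pressed, bumped or dropped onto the board with more than 30 N (contact force between caddy and board above 30 N).
It fails at once if the robot pushes on the board with more than 10 N (contact force between any of the arm, the fingers and board above 10 N).
It fails at once if another tool is moved by more than 30 mm (distance of any of mallet, chisel, square, pencil, offcut, glue, plane from where it was at the start of the episode above 0.03 m).
It also fails if it takes over 56 s, if anything falls off the work surface, if the arm or the gripper's body presses on something with over 40 N, if the wrist force passes 120 N, or if a joint passes its speed limit or range.

## Robot

A 6-joint arm with a two-finger parallel gripper is mounted at the origin on the work surface. World frame = base frame: x ahead of the robot, y to its left, z up, the work surface at z = 0. Lengths are in m, angles in rad, forces in N, time in s.
With the tool pointing down it reaches from about 0.35 to 0.975 m from the base axis. Payload 7.1 kg.
Tool frame: the origin (TCP) lies midway between the tips of the shut fingers; the grasp point (between the pads) lies 19 mm behind it; z points along the fingers, y is the line along which they close (so a half turn about z gives the same grasp; the last joint's range is limited). The gripper opens to 88 mm and grips with 3 to 60 N. Pads are 20 mm wide; open, the fingers measure 115 mm over their backs; the gripper's body (75 mm by 178 mm) begins 61 mm behind the grasp point.
Start: joints at [1.279, 0.423, 1.63, -0, 1.089, -0.019], TCP at [0.168, 0.602, 0.223] pointing down, gripper open.
Joint ranges: [-3, 3], [-0.9, 2.11], [0.09, 2.58], [-1.31, 4.45], [0.11, 2.69], [-2.54, 2.54]. Speed limits (rad/s): [2.39, 2.39, 3.01, 3.14, 3.14, 3.14].

## Interface

Orientations are given as a unit quaternion [w, x, y, z].
In Python, from station import move_pose, movel, movej, command_gripper, wait, inverse_kinematics, read_camera, camera_info, MotionError, job_done, get_time, get_joint_pos, get_qvel, get_effort, get_tcp_pos, get_ee_rot, get_ft_force, get_ft_torque, get_grip_width, get_finger_force gives the robot as it stands. Calls block until the motion is done:
- move_pose(position, orientation): joint-space move of the TCP to a pose.
- movel(position, frame=None, v=0.15, until_force=None): straight line of the TCP; frame=None keeps the orientation; v is the mean speed in m/s. With until_force (N) it stops when the force on the tool has changed by that much, and returns True; else False.
- movej(angles): joint-space move.
- command_gripper(opening): opening from 0.0 (shut) to 1.0 (fully open); the grip force is fixed at half the most; returns when the fingers have stopped.
- wait(seconds).
- inverse_kinematics(position, orientation): joint angles nearest the present ones, or None.
- read_camera(name): name is "scene" or "top"; returns the picture (480x640x3 uint8, red, green, blue); there is no depth.
- camera_info(name): a dict with "intrinsics" (3x3 intrinsics, pixels), "T" (4x4, takes a point from camera to world coordinates). Camera axes: x right, y up, looking along -z (the intrinsics and any distortion apply to the point x, -y, -z); pixel columns grow to the right and rows downward; lengths in m; the calibration is good to about 2 mm. A picture is of the moment at which its call begins. camera_info takes no time and is no camera call.
A pose or a line that the arm cannot do raises MotionError and nothing moves.
- job_done(): hands the job in; it is judged then, once.
Readings, each from a call of its own:
- get_time(): time.
- get_joint_pos(): joint angles.
- get_qvel(): joint speeds.
- get_effort(): joint torques, N m.
- get_tcp_pos(): TCP position.
- get_ee_rot(): TCP orientation.
- get_ft_force(): force on the tool from outside, world axes, zero at the start.
- get_ft_torque(): the same for the moment, N m.
- get_grip_width(): opening from 0.0 (shut) to 1.0 (fully open).
- get_finger_force(): force on a finger pad.
Only numpy, scipy, OpenCV 4.12 (cv2) and the standard library are available. Lean on these libraries where they do the work, as an engineer would, in place of code of your own. Each camera call takes 0.05 s, during which the arm holds its last target. There are 200 camera calls.

## Working session

There is one attempt and no reset: what is moved stays moved. The work goes in short steps, each a Python script; the robot and the scene stay as the last script left them, time stands still between calls to the robot, and variables do not carry over. Pictures are saved under pics/ and viewed, at most 10 in all, crops included, and the job is handed in when it is done.

```bash
ls; mkdir -p pics; python3 - <<'E'
from station import *
import cv2, numpy as np
np.set_printoptions(precision=4,suppress=True)
for n in("scene","top"):
    im=read_camera(n); cv2.imwrite(f"pics/{n}0.png",im[:,:,::-1]); c=camera_info(n); print(n,c)
print(get_time(),get_tcp_pos(),get_ee_rot(),get_ft_force())
E
```

```text
pics
scene {'intrinsics': array([[493.8879,   0.    , 316.2608],
       [  0.    , 493.8879, 240.723 ],
       [  0.    ,   0.    ,   1.    ]]), 'T': array([[ 0.0281, -0.7986,  0.6013,  1.2132],
       [ 0.9995,  0.0326, -0.0034, -0.0364],
       [-0.0169,  0.601 ,  0.799 ,  1.0678],
       [ 0.    ,  0.    ,  0.    ,  1.    ]])}
top {'intrinsics': array([[583.133 ,   0.    , 314.4425],
       [  0.    , 583.133 , 239.7664],
       [  0.    ,   0.    ,   1.    ]]), 'T': array([[-0.0222,  0.9969, -0.076 ,  0.4057],
       [-0.9996, -0.0235, -0.0164, -0.0545],
       [-0.0182,  0.0756,  0.997 ,  1.4312],
       [ 0.    ,  0.    ,  0.    ,  1.    ]])}
0.1 [0.1682 0.6014 0.222 ] [-0.0001  0.136   0.9907 -0.0007] [-0.2067 -0.0552  0.2924]
```

View pics/scene0.png

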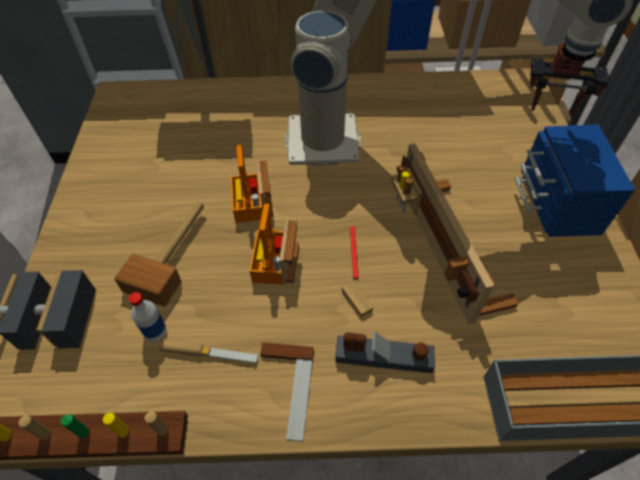

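View pics/top0.png

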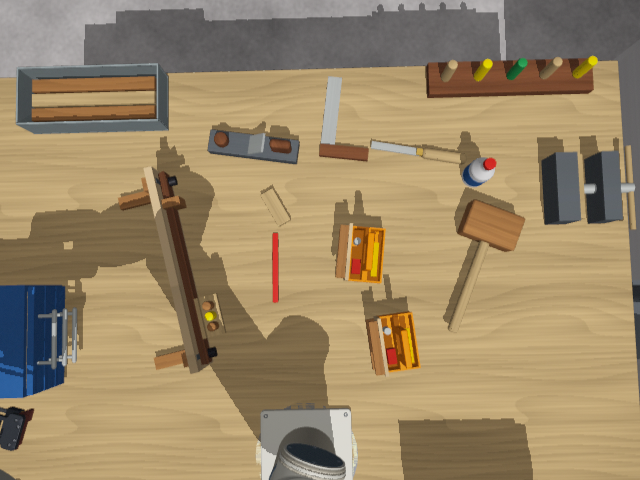

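The pictures show two orange caddies. The target is the one farther from the base: top (360,253), scene (272,255). The board is at left in top, with its panel top edge running from (152,170) to (195,370), and the glue, plane and other tools are around them. I'll zoom in next.

```bash
python3 - <<'E'
import cv2
a=cv2.imread("pics/top0.png"); cv2.imwrite("pics/topc.png",cv2.resize(a[150:390,110:430],None,fx=2.5,fy=2.5,interpolation=cv2.INTER_CUBIC))
a=cv2.imread("pics/scene0.png"); cv2.imwrite("pics/scenec.png",cv2.resize(a[130:330,220:520],None,fx=2.6,fy=2.6,interpolation=cv2.INTER_CUBIC))
E
```

```text
(no output)
```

View pics/topc.png

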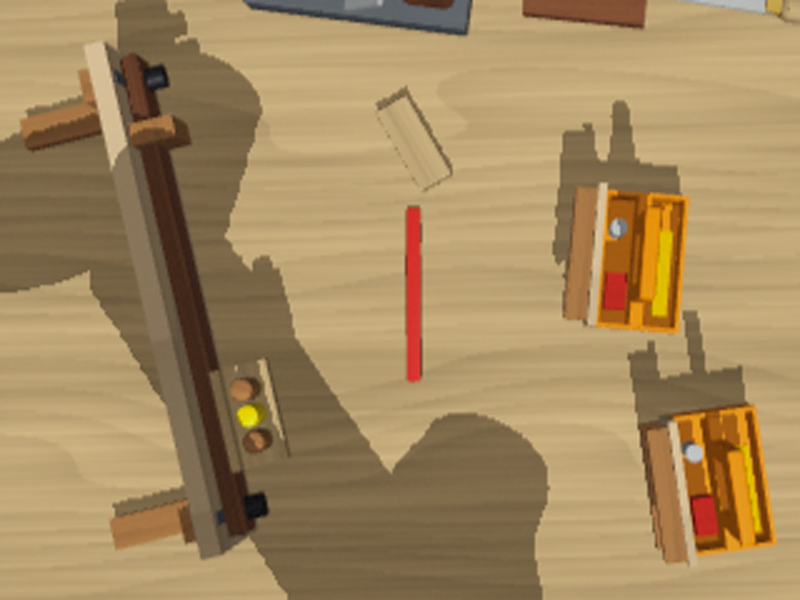

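View pics/scenec.png

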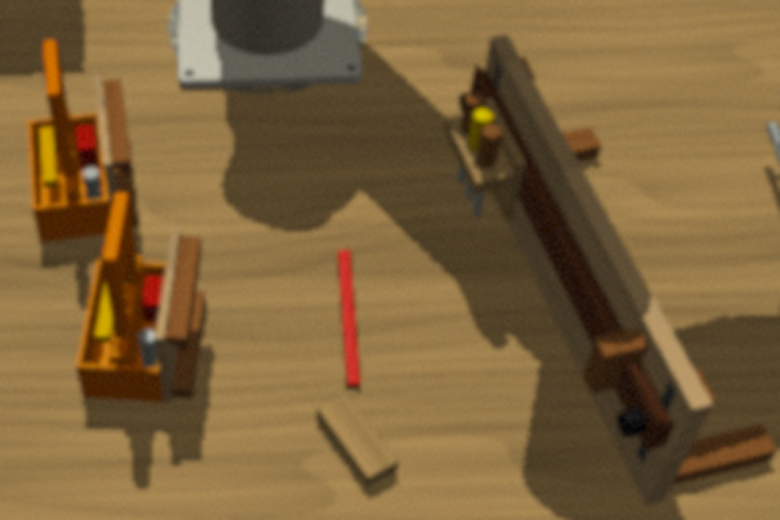

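```bash
python3 - <<'E'
import cv2, numpy as np
t=cv2.imread("pics/top0.png"); s=cv2.imread("pics/scene0.png")
def patch(a,x0,y0,w,h,k):
    p=cv2.resize(a[y0:y0+h,x0:x0+w],None,fx=k,fy=k,interpolation=cv2.INTER_NEAREST)
    for i in range(0,w,10): cv2.line(p,(i*k,0),(i*k,5),(255,255,255),1); cv2.putText(p,str(x0+i),(i*k,15),0,.33,(255,255,255),1)
    for j in range(10,h,10): cv2.line(p,(0,j*k),(5,j*k),(255,255,255),1); cv2.putText(p,str(y0+j),(6,j*k+4),0,.33,(255,255,255),1)
    return p
def pad(p,h,w): return cv2.copyMakeBorder(p,0,h-p.shape[0],0,w-p.shape[1],0)
cv2.imwrite("pics/cad.png",np.hstack([patch(t,332,218,57,72,7),patch(s,246,200,57,85,7)[:595,:].copy() if 0 else pad(patch(t,332,218,1,1,7),595,1)[:0]]) if 0 else np.hstack([pad(patch(t,332,218,56,72,7),595,392),pad(patch(s,246,200,57,85,7),595,399)]))
A=np.hstack([patch(t,138,160,65,48,6),patch(s,400,140,65,48,6)])
B=np.hstack([patch(t,170,330,65,48,6),patch(s,445,272,65,48,6)])
cv2.imwrite("pics/brd.png",np.vstack([A,B]))
E
```

```text
(no output)
```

View pics/cad.png

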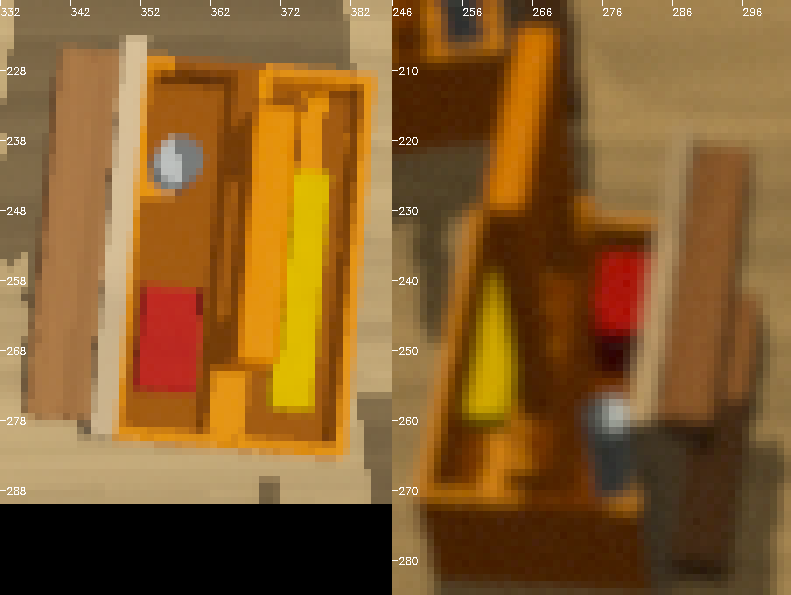

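View pics/brd.png

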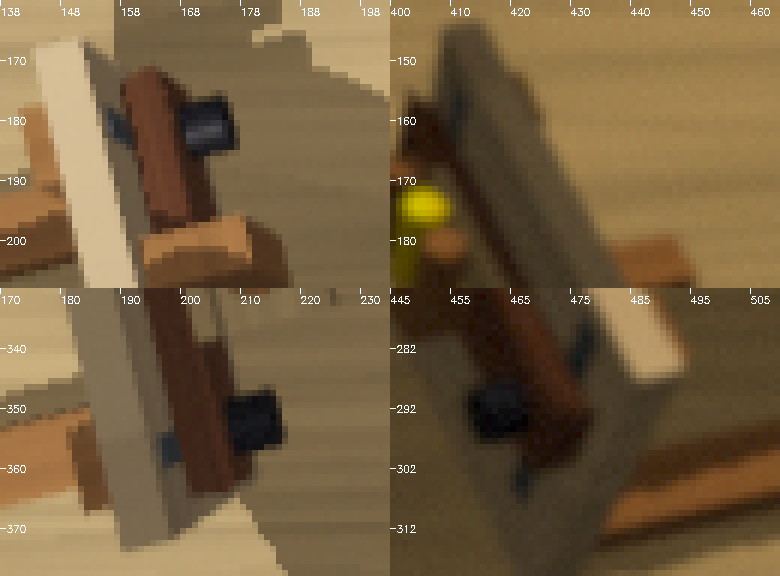

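In the zooms, the target's handle top is at top (366–374, 233–270) and scene (260–269, 204–230). The panel's top-face corners are at top (152,166.5)/(198.7,371.7) and scene (487,287)/(409,145). I'll triangulate these points.

```bash
cat > h.py <<'E'
import numpy as np
from station import *
from scipy.spatial.transform import Rotation as R
np.set_printoptions(precision=4,suppress=True)
def ray(n,p):
    c=camera_info(n); K=np.array(c["intrinsics"]); T=np.array(c["T"])
    d=np.linalg.inv(K)@[p[0]-.5,p[1]-.5,1]; d=T[:3,:3]@(d*[1,-1,-1]); return T[:3,3],d/np.linalg.norm(d)
def plane(n,p,z):
    o,d=ray(n,p); return o+d*(z-o[2])/d[2]
def tri(pt,ps):
    A=np.zeros((3,3));b=np.zeros(3); r=[ray("top",pt),ray("scene",ps)]
    for o,d in r: M=np.eye(3)-np.outer(d,d); A+=M; b+=M@o
    x=np.linalg.solve(A,b); return x,[np.linalg.norm((np.eye(3)-np.outer(d,d))@(x-o)) for o,d in r][0]
E
python3 - <<'E'
from h import *
def show(k,pt,ps,z):
    x,e=tri(pt,ps); print(k,x,"gap %.4f"%e, "top@z",plane("top",pt,z),"scene@z",plane("scene",ps,z)); return x
show("handle far",(371,233.2),(262.3,230),.19)
show("handle near",(368.9,270),(266.7,204),.19)
show("ply far",(351,223),(282.5,260),.11)
show("ply near",(347,280),(287.3,219.5),.11)
show("brd far back",(144.2,166.7),(494.2,286),.172)
show("brd far front",(152.2,166.5),(486.7,287.3),.172)
show("brd near front",(198.7,371.7),(408.8,145),.172)
show("brd near back",(190.2,373.7),(416.7,144.7),.172)
E
```

```text
handle far [ 0.513  -0.155   0.1865] gap 0.0008 top@z [ 0.5126 -0.154   0.19  ] scene@z [ 0.5158 -0.1553  0.19  ]
handle near [ 0.4345 -0.1479  0.1862] gap 0.0004 top@z [ 0.4344 -0.1472  0.19  ] scene@z [ 0.4378 -0.1479  0.19  ]
ply far [ 0.544  -0.1153  0.109 ] gap 0.0004 top@z [ 0.5439 -0.1157  0.11  ] scene@z [ 0.5447 -0.1149  0.11  ]
ply near [ 0.4149 -0.1042  0.1024] gap 0.0008 top@z [ 0.4148 -0.1032  0.11  ] scene@z [ 0.4212 -0.1045  0.11  ]
brd far back [0.6727 0.338  0.1722] gap 0.0001 top@z [0.6727 0.338  0.172 ] scene@z [0.6726 0.3382 0.172 ]
brd far front [0.6735 0.322  0.1691] gap 0.0008 top@z [0.6727 0.3203 0.172 ] scene@z [0.6752 0.3217 0.172 ]
brd near front [0.2253 0.2215 0.1674] gap 0.0004 top@z [0.226  0.2209 0.172 ] scene@z [0.2304 0.2198 0.172 ]
brd near back [0.2209 0.2423 0.1633] gap 0.0011 top@z [0.2221 0.2391 0.172 ] scene@z [0.2302 0.2408 0.172 ]
```

```bash
cat >> h.py <<'E'
BO=np.array([.4796,.2776,0]); BY=np.deg2rad(102.45)   # board origin, direction of board x
CY=np.deg2rad(84.8)
G={s:np.array([[0,s,0],[s,0,0],[0,0,-1.]]) for s in(1,-1)}
def quat(M): return R.from_matrix(M).as_quat()[[3,0,1,2]]
def tcp(pc,Rc,s): return pc+Rc@[0,0,.146],quat(Rc@G[s])
def rc(yaw,tilt=0): return (R.from_euler('z',yaw)*R.from_euler('y',tilt)).as_matrix()
RB=rc(BY)
def hang(ex,ez,tilt,s,ey=0.,off=np.zeros(3)):
    "tool pose with strip edge at board x=ex, height ez"
    Rc=rc(BY,tilt); pc=BO+RB@[ex,ey,ez]-Rc@[.066,0,.08]; return tcp(pc,Rc,s)
E
python3 - <<'E'
from h import *
h0=np.array([.4738,-.151,0])
for s in(1,-1):
    for n,(p,q) in dict(grasp=tcp(h0,rc(CY),s),tilt=hang(-.009,.17,np.deg2rad(12.5),s),home=hang(0,.13,0,s)).items():
        print(s,n,p,inverse_kinematics(p,q))
E
```

```text
1 grasp [ 0.4738 -0.151   0.146 ] [-0.3325  0.3502  1.9655 -0.      0.8259 -1.8125]
1 tilt [0.4924 0.2198 0.2487] [ 0.5168  0.3011  1.7662 -0.2286  1.1495 -1.1696]
1 home [0.4938 0.2132 0.196 ] [ 0.3853  0.3306  1.8446 -0.      0.9663 -1.4027]
-1 grasp [ 0.4738 -0.151   0.146 ] [-0.3325  0.3502  1.9655 -0.      0.8259  1.3291]
-1 tilt [0.4924 0.2198 0.2487] [ 0.5168  0.3011  1.7662 -0.2286  1.1495  1.972 ]
-1 home [0.4938 0.2132 0.196 ] [ 0.3853  0.3306  1.8446 -0.      0.9663  1.7389]
```

```bash
python3 - <<'E'
from h import *
h0=np.array([.4738,-.151,0]); p,q=tcp(h0,rc(CY),1)
movel(get_tcp_pos()+np.array([0,0,.07]))
move_pose(p+[0,0,.11],q)
movel(p,v=.12,until_force=8)
print(get_tcp_pos()-p,get_ft_force())
command_gripper(0.0); print(get_grip_width()*88,get_finger_force(),get_ft_force())
if get_finger_force()>1:
    movel(p+[0,0,.04],v=.06); wait(.4)
    print(get_time(),get_grip_width()*88,get_finger_force(),get_ft_force(),get_ft_torque())
    import cv2
    a=read_camera("scene"); b=read_camera("top"); cv2.imwrite("pics/lift.png",cv2.resize(np.hstack([a[150:330,200:400],b[180:360,280:480]])[:,:,::-1],None,fx=2,fy=2))
E
```

```text
[ 0.0005 -0.0001  0.0006] [-0.8714 -0.4155 -0.6936]
13.82263480213064 29.985962212085724 [ 0.7549 -0.0838 -0.7495]
6.975 14.13583789639764 29.984471797943115 [-1.1715 -0.4034 -6.06  ] [-0.0495  0.0162 -0.0132]
```

View pics/lift.png

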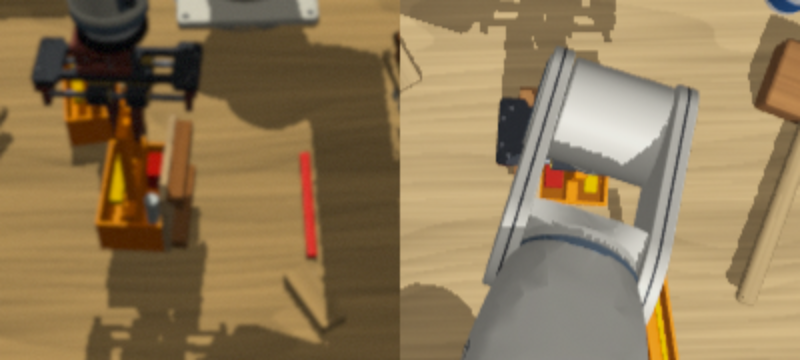

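The caddy is held (scene crop, about (140,190)) and weighs roughly 5.4 N. Next I'll tilt it 12.5°, move in above the rail and feel downwards.

```bash
python3 - <<'E'
from h import *
T=np.deg2rad(12.5)
movel(get_tcp_pos()+np.array([0,0,.06]),v=.12)
move_pose(*hang(-.12,.185,T,1))
p,q=hang(-.008,.18,T,1)
print("forward hit",movel(p,q,v=.06,until_force=4)); wait(.3)
f0=get_ft_force(); print(get_time(),f0,get_tcp_pos()-p)
p2,_=hang(-.008,.108,T,1)
hit=movel(p2,q,v=.015,until_force=2.0); wait(.4)
z=get_tcp_pos(); f=get_ft_force()
print(hit,get_time(),"edge z",.18+(z-p)[2],"F",RB.T@(f-f0),"err",RB.T@(z-p),get_finger_force(),get_grip_width()*88)
E
```

```text
forward hit False
11.0917 [-1.3442 -0.8662 -4.0132] [ 0.     -0.0001  0.    ]
True 14.2 edge z 0.13713230427825884 F [ 5.2631 -4.4111  7.9929] err [ 0.0004  0.0003 -0.0429] 30.013248324394226 13.770771042477362
```

```bash
python3 - <<'E'
from h import *
import cv2
a=read_camera("scene"); b=read_camera("top"); print(get_ft_force(),get_ft_torque())
cv2.imwrite("pics/hook.png",cv2.resize(np.hstack([a[120:320,340:540],b[160:360,110:310]])[:,:,::-1],None,fx=2,fy=2,interpolation=cv2.INTER_CUBIC))
E
```

```text
[1.4395 4.0909 2.9252] [ 1.7377 -0.38    0.1192]
```

View pics/hook.png

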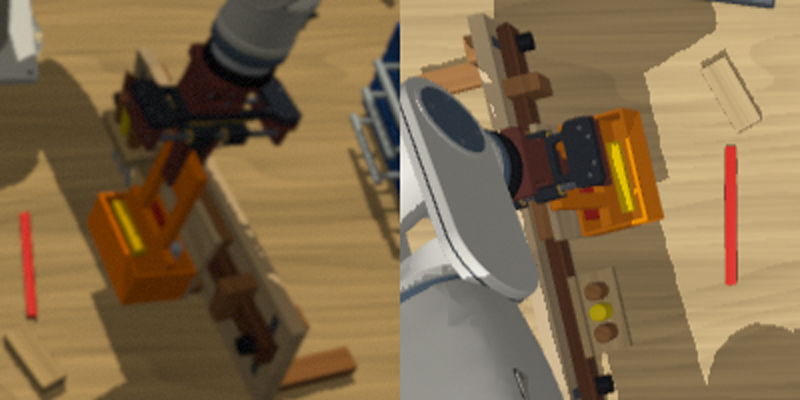

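The picture shows the caddy centred in the bay between the end block and the chisel holder, with its strip behind the rail. The force is along +x and up, so it rests on the rail's slope. Next I'll bring it upright about the edge, then feel for the panel and lower it.

```bash
python3 - <<'E'
from h import *
T=np.deg2rad(12.5); zc=.1375
p,q=hang(-.008,zc+.003,T,1); movel(p,q,v=.03); wait(.2)
for t in (8,4,0):
    p,q=hang(-.008,zc+.004,np.deg2rad(t),1); movel(p,q,v=.02)
wait(.3); f0=get_ft_force(); print("upright",get_time(),RB.T@f0,get_tcp_pos()-p)
p1,_=hang(.008,zc+.004,0,1)
hit=movel(p1,q,v=.01,until_force=2.); wait(.2)
z=get_tcp_pos(); print("panel",hit,get_time(),"edge x",-.008+(RB.T@(z-p))[0],"F",RB.T@(get_ft_force()-f0),get_ft_torque())
E
```

```text
upright 16.5333 [ 0.2839 -0.8526 -4.8301] [-0.0001  0.0003  0.    ]
panel True 17.675 edge x 0.0004144579102226941 F [-0.7207  0.3281 -0.93  ] [-0.0058  0.0617  0.0431]
```

```bash
python3 - <<'E'
from h import *
p,q=hang(.0004,.1415,0,1); f0=get_ft_force()
# confirm panel contact
z0=get_tcp_pos(); h=movel(z0+RB@[.006,0,0],q,v=.006,until_force=2.); wait(.2); z=get_tcp_pos()
print("panel again",h,RB.T@(z-z0),RB.T@(get_ft_force()-f0))
back=z+RB@[-.0007,0,0]; movel(back,q,v=.01); wait(.2); f0=get_ft_force()
h=movel(back-[0,0,.03],q,v=.012,until_force=2.5); wait(.3); z=get_tcp_pos()
e=RB.T@(z-p); print("down",h,get_time(),"edge x,z",.0004+e[0],.1415+e[2],"F",RB.T@(get_ft_force()-f0),get_ft_torque())
E
```

```text
panel again True [-0.      0.0015 -0.0017] [0.4378 0.9192 0.6257]
down True 19.925 edge x,z 0.00016444669458707246 0.13075828771227932 F [ 3.4924 -1.5533 10.2517] [ 1.5679 -0.4753  0.0842]
```

```bash
python3 - <<'E'
from h import *
p,q=hang(0,.1308,0,1)
def st(n): e=RB.T@(get_tcp_pos()-p); print(n,"%.2f"%get_time(),"edge",e+[0,0,.1308],"F",RB.T@get_ft_force(),get_ft_torque())
movel(get_tcp_pos()+[0,0,.0015],q,v=.01); wait(.3); st("up")
for i in range(4):
    movel(get_tcp_pos()*[1,1,0]+[0,0,get_tcp_pos()[2]]+RB@[.001,0,0],q,v=.005); wait(.3); st("x+1")
    if (RB.T@get_ft_force())[0]<-4: break
E
```

```text
up 20.64 edge [-0.0002  0.004   0.1318] F [ 1.1912  0.3789 -5.626 ] [-0.0345  0.0232  0.0341]
x+1 21.30 edge [0.0007 0.0042 0.1317] F [-1.5379  1.2785 -5.5637] [-0.4029 -0.0273  0.0934]
x+1 21.92 edge [0.0009 0.0041 0.1318] F [-4.6945 -0.6642 -4.2485] [-1.1954 -0.2482  0.2879]
```

```bash
python3 - <<'E'
from h import *
import cv2
p,q=hang(0,.1308,0,1)
def st(n): e=RB.T@(get_tcp_pos()-p); print(n,"%.2f"%get_time(),"edge",e+[0,0,.1308],"F",RB.T@get_ft_force(),get_ft_torque(),get_finger_force())
b=get_tcp_pos()+RB@[-.0006,0,0]; movel(b,q,v=.005); wait(.2); st("back")
for i in range(6):
    b=b-[0,0,.0005]; movel(b,q,v=.005); wait(.25); st("dn")
    if get_ft_force()[2]>-1.0: break
command_gripper(0.35); wait(.5); st("open")
cv2.imwrite("pics/rel.png",cv2.resize(np.hstack([read_camera("scene")[120:320,340:540],read_camera("top")[160:360,110:310]])[:,:,::-1],None,fx=2,fy=2,interpolation=cv2.INTER_CUBIC))
E
```

```text
back 22.54 edge [0.0005 0.004  0.1319] F [-0.652   0.1642 -5.7638] [-0.0832 -0.0662 -0.0028] 29.999135434627533
dn 23.04 edge [0.0003 0.004  0.1313] F [ 0.0989  0.3044 -5.2594] [-0.0855  0.0107 -0.0153] 29.999077320098877
dn 23.54 edge [0.0004 0.0039 0.1309] F [ 1.4707 -1.1613 -5.335 ] [ 0.299  -0.0841  0.073 ] 29.99978095293045
dn 24.04 edge [0.0005 0.0038 0.1306] F [ 2.1548 -0.284   1.2012] [0.6411 0.2265 0.2382] 30.005249977111816
open 25.03 edge [0.0003 0.0041 0.1303] F [-0.1505 -0.2291 -0.4824] [ 0.0416  0.0582 -0.0558] 0.0
```

View pics/rel.png

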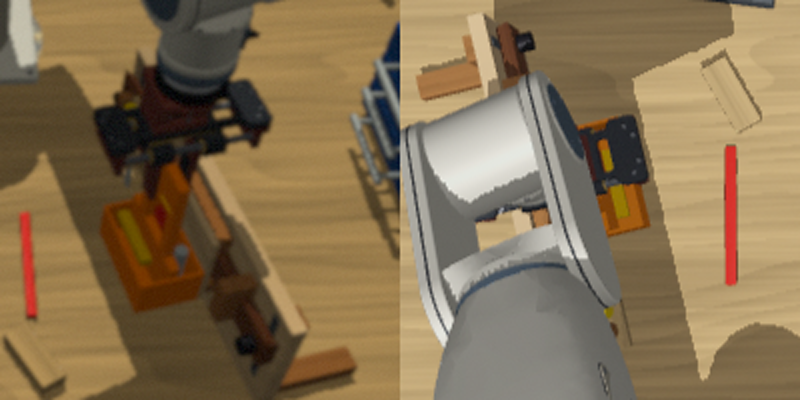

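The caddy is released and hanging on the rail. I'll retract straight up, move clear and check that it is flush.

```bash
python3 - <<'E'
from h import *
import cv2
movel(get_tcp_pos()+[0,0,.1],v=.08); print(get_ft_force())
movel(get_tcp_pos()+[-.05,-.28,.0],v=.2); print(get_time())
t=read_camera("top"); s=read_camera("scene")
cv2.imwrite("pics/t9.png",t[:,:,::-1]);cv2.imwrite("pics/s9.png",s[:,:,::-1])
cv2.imwrite("pics/end.png",cv2.resize(np.hstack([s[150:290,370:510],t[190:330,140:280]])[:,:,::-1],None,fx=2.8,fy=2.8,interpolation=cv2.INTER_NEAREST))
E
```

```text
[ 0.0517  0.4305 -0.4815]
28.1083
```

View pics/end.png

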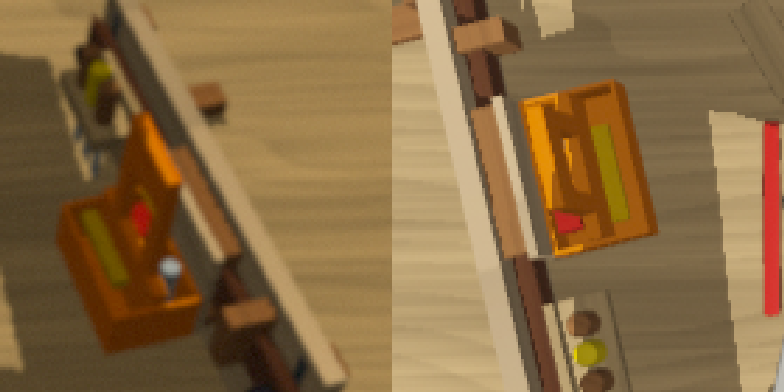

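```bash
python3 - <<'E'
from h import *
def proj(n,x):
    c=camera_info(n);T=np.array(c["T"]);K=np.array(c["intrinsics"]); y=T[:3,:3].T@(x-T[:3,3]); y=K@(y*[1,-1,-1]); p=y[:2]/y[2]+.5
    return (p-([370,150] if n=="scene" else [140,190]))*2.8+([0,0] if n=="scene" else [392,0])
for til in (0,.05):
  Rc=rc(BY,til); o=BO+RB@[0,.004,.1303]-Rc@[.066,0,.08]
  for k,c in dict(hnd_far=(0,-.04,.19),hnd_near=(0,.04,.19),ply_far=(.041,-.065,.11),ply_near=(.041,.065,.11),strip_far=(.066,-.06,.106),strip_near=(.066,.06,.106),box_far=(-.04,-.065,.055),box_near=(-.04,.065,.055)).items():
    x=o+Rc@np.array(c); print(til,k,proj("scene",x),proj("top",x))
E
python3 - <<'E'
import cv2,numpy as np
# bright orange blobs in the crops, in the same zoomed coordinates
for n,f,x0,y0,u0 in(("scene","pics/s9.png",370,150,0),("top","pics/t9.png",140,190,392)):
    a=cv2.imread(""+f)[y0:y0+140,x0:x0+140]; h=cv2.cvtColor(a,cv2.COLOR_BGR2HSV)
    for vmin in(150,180,200):
        m=cv2.inRange(h,(8,190,vmin),(19,255,255)); k,l,s,c=cv2.connectedComponentsWithStats(m)
        for i in range(1,k):
            if s[i,4]>25:
                r=cv2.boxPoints(cv2.minAreaRect(np.argwhere(l==i)[:,::-1].astype(np.float32)))
                print(n,vmin,s[i,4],((r+.5)*2.8+[u0,0]).round().tolist())
E
```

```text
0 hnd_far [175.5775 181.4634] [533.264 104.931]
0 hnd_near [138.0027 108.2571] [557.3754 210.5988]
0 ply_far [217.6782 257.414 ] [499.077   96.5091]
0 ply_near [158.2146 141.9466] [535.5914 257.656 ]
0 strip_far [242.712  249.4241] [470.9226 110.7093]
0 strip_near [186.5273 143.6206] [504.3073 259.0552]
0 box_far [114.7625 316.3923] [612.0241  79.8813]
0 box_near [ 63.2322 200.388 ] [647.8896 234.2424]
0.05 hnd_far [183.0327 177.4198] [524.881 106.32 ]
0.05 hnd_near [145.0854 104.2664] [549.0125 212.2747]
0.05 ply_far [219.7228 256.1389] [496.7939  96.8145]
0.05 ply_near [160.0919 140.6788] [533.3249 258.117 ]
0.05 strip_far [244.176  249.1267] [469.3316 111.1055]
0.05 strip_near [187.9153 143.358 ] [502.7038 259.4506]
0.05 box_far [114.3646 313.0686] [612.1592  78.8194]
0.05 box_near [ 62.6749 196.8553] [648.1698 233.7925]
scene 150 140 [[132.0, 123.0], [147.0, 114.0], [185.0, 181.0], [170.0, 189.0]]
scene 180 99 [[136.0, 125.0], [148.0, 118.0], [181.0, 179.0], [169.0, 185.0]]
scene 200 67 [[144.0, 134.0], [152.0, 129.0], [179.0, 178.0], [171.0, 183.0]]
top 150 861 [[517.0, 101.0], [612.0, 79.0], [649.0, 235.0], [554.0, 257.0]]
top 150 104 [[561.0, 139.0], [576.0, 136.0], [589.0, 188.0], [574.0, 192.0]]
top 180 230 [[525.0, 94.0], [556.0, 94.0], [556.0, 206.0], [525.0, 206.0]]
top 200 182 [[524.0, 108.0], [541.0, 105.0], [563.0, 203.0], [547.0, 207.0]]
```

The check agrees with the upright, home pose: the handle and box edges match their projections to about 1 px, and the tilt is within about 0.01 rad. I'm handing in.

```bash
python3 -c "
from station import *
print(get_time(),job_done())"
```

```text
the job is handed in; nothing more can be done
28.2083 None
```

The target caddy hangs upright, flush and released in the free bay, and the job was handed in at 28.2 s; `job_done()` returned no verdict, so success rests on my own force readings and camera check.

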